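# Return the blue refill bottle through the sprung flap

## Task

Put the blue-capped ink refill bottle away in the clear return tower: holding it upright, push it down through the yellow sprung flap in the tower's top and let go only when about half of the bottle is inside, so that it drops to the bottom and the flap springs shut behind it. Leave the orange-capped bottle standing where it is.

Things in the scene. Friction and masses are not known exactly. Their poses are not given: they have to be found in the camera images.
- blue_bottle: Ink refill bottle to be put away: a plain upright cylinder 34 mm in diameter and 110 mm tall, rigid, about 140 g; white with a blue band, the top 28 mm is the blue cap (same diameter). Stands free on the table. Origin at the centre of its underside, z up along the bottle. Best gripped high, at the cap, so that the fingers stay above the tower.
- orange_bottle: The same bottle with an orange band and orange cap, a bystander to be left standing. Origin at the centre of its underside, z up. The two bottles may have swapped places.
- mouth (a point): Centre of the mouth in the top face of the fixed return tower, 190 mm above the table, z up. Mouth 62 mm along its x, 60 mm along y; the clear chute below has the same section (walls 5 mm) and a rubber floor 180 mm below the mouth. Grey head frame 106 x 104 mm, 10 mm thick; grey foot 130 mm square. Flap hinge along the mouth's +x side. Place and yaw vary.
- flap (a joint): Angle in rad of the yellow flap that fills the mouth (60 mm hinge to free edge, 3 mm thick, top 3 mm below the mouth): 0 shut and level, grows as it swings down into the chute, stop 1.5. Weak spring, 0.012 N m shut to 0.024 open, shuts it by itself. A bottle pushed in holds it open; let go half inside, it slides down by its weight to below the flap's sweep.
Not all that is in view belongs to the job. Leave any pink or turquoise look-alike of the blue_bottle alone.

How it is judged:
By the outcome, as a careful person would: the job done as asked, in the order asked, and still so for the second after the job is handed in, with the robot touching nothing.
It also fails if it takes over 34 s, if anything falls off the work surface, if the arm or the gripper's body presses on something with over 40 N, if the wrist force passes 120 N, or if a joint passes its speed limit or range.

## Robot

A 6-joint arm with a two-finger parallel gripper is mounted at the origin on the work surface. World frame = base frame: x ahead of the robot, y to its left, z up, the work surface at z = 0. Lengths are in m, angles in rad, forces in N, time in s.
With the tool pointing down it reaches from about 0.35 to 0.975 m from the base axis. Payload 4.9 kg.
Tool frame: the origin (TCP) lies at the very end of the fingers, on their centre line; the grasp point (between the pads) lies 19 mm behind it; z points along the fingers, y is the line along which they close (so a half turn about z gives the same grasp; the last joint's range is limited). The gripper opens to 85 mm and grips with 20 to 120 N. Pads are 22 mm wide; open, the fingers measure 114 mm over their backs; the gripper's body (76 mm by 85 mm) begins 54 mm behind the grasp point. The pads swing forward as they close: fully open they stand 13 mm farther back than shut.
Start: joints at [-1.265, 0.053, 1.613, -0, 1.476, -0.119], TCP at [0.258, -0.569, 0.231] pointing down, gripper open.
Joint ranges: [-3.01, 3.01], [-1.01, 2.22], [0.06, 2.58], [-1.02, 4.17], [0.09, 2.62], [-3.14, 3.14]. Speed limits (rad/s): [2.57, 2.57, 3.14, 3.14, 3.14, 3.14].

## Interface

Orientations are given as a unit quaternion [w, x, y, z].
In Python, from plant import * gives the robot as it stands.
- The arm moves only by the tool jog_arm, never from a script. Its argument "moves" is a list that holds one entry, the list of rows, each a list of 7 numbers: the finger opening in cm, from 0 to 8.54, then the shift along the tool's x, y, z in cm, then the turn, a rotation vector about the tool's x, y, z in rad. A call has 1 to 20 rows; each row shifts and turns the commanded pose from where the row before left it, along the tool's axes as they then stand; what a row does not reach is not made up. A row lasts 1/12 s, in which the tool goes at most 41.7 mm and 7.16 degrees, less where a joint would pass 70% of its speed; a pose out of reach is approached as far as the arm can. A call is refused whole if a number of a shift passes 4.17 or a number of a turn 0.125, either way. A call with a gripper value outside its range is refused whole. The fingers move at their own pace and stop on an object; the grip force is fixed at half the most. Time passes only in rows, so rows that do not move let the fingers close. It gives the time, the measured TCP pose, the force, the opening and the grip force at its end, in the units of the state.
- state(): the state, without advancing time (a new reading comes with each control period).
- grab_frame(name): name is "scene" or "top" or "wrist"; returns a dict with "color" (420x560x3 uint8, blue, green, red), "depth" (420x560 float32, m along the optical axis (not along the pixel's ray), 0 where there is no reading), "fx", "fy", "cx", "cy" (pixels), "R" (3x3) and "t" (3): a world point X has camera coordinates R X + t. Camera axes: x right, y down, z forward; pixel columns grow to the right and rows downward; lengths in m; the calibration is good to about 2 mm. A picture is of the moment at which its call begins.
- job_done(): hands the job in; it is judged then, once.
Trained networks look in a picture, given as the dict that the camera call returned (one of the last four; its "shot" number tells which), for a name from the list of things; names that differ only in an ending like _2 or _b are one class to them, and where a whole thing is asked for, a point or a joint stands for the part that bears it (a point fixed in the world has none). Each returns a list of dicts, best first, with "p" (0 to 1); they miss things now and then, are a little off and sometimes report something else, mostly with a low value. They report only what shows in the picture. A call takes as long as a camera call. They do not tell look-alikes from the thing itself.
- recognise(name, picture): "rect" ([centre column, centre row, width, height] in pixels, round what is visible of it).
- regions_of(name, picture): "pixels" (420x560 bool, what is visible of it) and "rect" ([centre column, centre row, width, height] in pixels, round what is visible of it).
The state is a dict: "time": time; "joint_pos": joint angles; "joint_vel": joint speeds; "joint_efforts": joint torques, N m; "tool_pos": TCP position; "tool_rot": TCP orientation; "contact_force": force on the tool from outside, world axes, zero at the start; "ft_torque": the same for the moment, N m; "gripper_width": opening from 0.0 (shut) to 1.0 (fully open); "grasp_force": force on a finger pad.
Only numpy, scipy, OpenCV 4.12 (cv2) and the standard library are available. Lean on these libraries where they do the work, as an engineer would, in place of code of your own. Each camera call takes 0.05 s, during which the arm holds its last target. There are 200 camera calls.

## Working session

There is one attempt and no reset: what is moved stays moved. The work goes in short steps, Python scripts to look and compute and a tool call to move; the robot and the scene stay as the last step left them, time stands still between calls to the robot, and variables do not carry over. Pictures are saved under pics/ and viewed, at most 10 in all, crops included, and the job is handed in when it is done.

Besides the shell and the picture viewer there is one more tool, called after ">>>" as a command line: name --argument value ..., lists and objects as JSON in quotes. jog_arm: Moves the arm, as the interface text tells. Its arguments: {"type":"object","properties":{"moves":{"type":"array"}},"required":["moves"]}

```bash
mkdir -p pics; cat > h.py <<'E'
from plant import *
import numpy as np, cv2
def pts(f,mask=None):
    d=f["depth"]; v,u=np.nonzero((d>0) if mask is None else (mask&(d>0)))
    z=d[v,u]; c=np.stack([(u-f["cx"])/f["fx"]*z,(v-f["cy"])/f["fy"]*z,z],1)
    return (c-f["t"])@np.asarray(f["R"]), f["color"][v,u]
E
python3 - <<'E'
from h import *
s=state();print(s)
ims=[]
for n in ["scene","top"]:
    f=grab_frame(n); np.save(n,f,allow_pickle=True); im=f["color"].copy()
    for nm in ["blue_bottle","orange_bottle","flap"]:
        for r in regions_of(nm,f)[:4]:
            if r["p"]<.2: continue
            P,C=pts(f,r["pixels"]); 
            print(n,nm,round(r["p"],2),np.round(r["rect"]),len(P),np.round(np.median(P,0),3),np.round(np.percentile(P,2,axis=0),3),np.round(np.percentile(P,98,axis=0),3),np.median(C,0))
    cv2.imwrite(f"pics/{n}.png",im)
E
```

```text
{'time': 0.0, 'joint_pos': array([-1.26499106e+00,  5.33338611e-02,  1.61426431e+00, -1.90139423e-06,
        1.47599484e+00, -1.19011156e-01]), 'joint_vel': array([ 4.24186785e-04,  2.41605282e-04, -6.40259619e-04, -7.35519055e-04,
        9.81312189e-05,  4.84543001e-04]), 'joint_efforts': array([-7.40398336e-04, -3.93680727e+01, -3.70175135e+01, -1.03973409e-04,
        7.09867571e-03,  2.81515935e-05]), 'tool_pos': array([ 0.25740493, -0.56886482,  0.23009501]), 'tool_rot': array([-9.95732861e-04,  9.77525556e-01,  2.10814580e-01, -9.42203516e-05]), 'contact_force': array([ 0.08875976, -0.43571385,  0.3103922 ]), 'ft_torque': array([-0.07760353, -0.03220563,  0.03042577]), 'grasp_force': 0.0, 'gripper_width': 1.0005993612434068}
scene blue_bottle 0.86 [227. 250.  20.  45.] 797 [ 0.575 -0.13   0.072] [ 0.55  -0.145  0.002] [ 0.58  -0.113  0.111] [ 78.  64. 138.]
scene blue_bottle 0.81 [270. 229.  14.  56.] 788 [ 0.556 -0.046  0.071] [ 0.528 -0.061  0.   ] [ 0.561 -0.028  0.111] [108.  112.   77.5]
scene blue_bottle 0.71 [302. 213.  19.  50.] 745 [0.525 0.029 0.068] [0.438 0.016 0.
[... 372 characters left out ...]
0.025] [0.526 0.05  0.113] [154. 139. 186.]
top blue_bottle 0.57 [286. 216.  13.  20.] 209 [ 0.537 -0.039  0.108] [ 0.526 -0.055  0.007] [ 0.558 -0.025  0.114] [173. 108.  73.]
top blue_bottle 0.52 [318. 210.  17.  21.] 260 [ 0.555 -0.123  0.105] [ 0.545 -0.143 -0.001] [ 0.577 -0.11   0.113] [ 78.5  97.  139. ]
top blue_bottle 0.47 [278. 189.   9.  16.] 232 [ 0.616 -0.021  0.106] [ 0.608 -0.036  0.007] [ 0.638 -0.005  0.113] [82.5 95.5 63. ]
top orange_bottle 0.66 [385. 242.  25.  17.] 268 [ 0.467 -0.297  0.105] [ 0.454 -0.319  0.007] [ 0.483 -0.289  0.112] [ 64.   86.5 109.5]
top flap 0.85 [172. 196.  19.  20.] 568 [0.577 0.23  0.187] [0.549 0.203 0.184] [0.607 0.257 0.191] [101. 192. 191.]
```

```bash
python3 - <<'E'
from h import *
for n,(a,b,c,d) in {"scene":(130,330,180,480),"top":(150,280,130,430)}.items():
    im=cv2.imread(f"pics/{n}.png")[a:b,c:d]; s=2.6
    cv2.imwrite(f"pics/{n}_c.png",cv2.resize(im,None,fx=s,fy=s,interpolation=cv2.INTER_CUBIC))
E
```

```text
(no output)
```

View pics/scene_c.png

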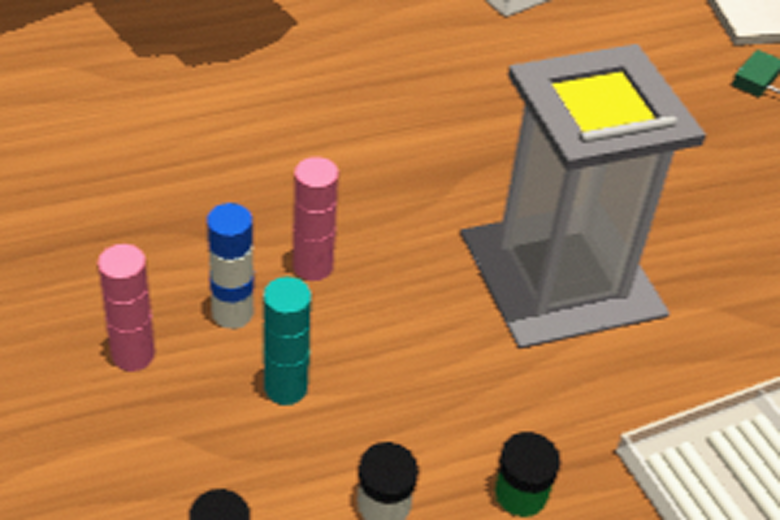

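View pics/top_c.png

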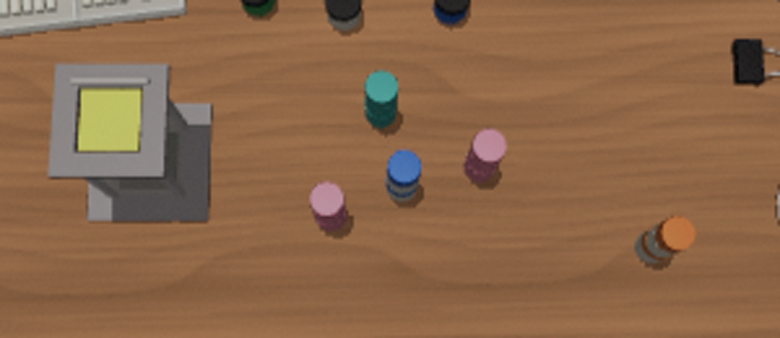

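The scene crop shows the blue-capped bottle at full-frame pixel (268,230), between two pink look-alikes and a turquoise one. The tower's flap is at about (412,168), with its hinge bar on the world +x side. In the top view the orange bottle stands alone at (390,240).

```bash
python3 - <<'E'
from h import *
for n in ["scene","top"]:
    f=np.load(n+".npy",allow_pickle=True).item()
    P,C=pts(f)
    for nm,c in dict(blue=(.545,-.042),pink1=(.51,.033),pink2=(.56,-.125),teal=(.622,-.022),orange=(.463,-.305)).items():
        m=(np.hypot(P[:,0]-c[0],P[:,1]-c[1])<.035)&(P[:,2]>.1)&(P[:,2]<.125)
        if m.sum()<5: continue
        q=P[m]; mm=abs(q[:,2]-np.median(q[:,2]))<.003
        (cx,cy),r=cv2.minEnclosingCircle(q[mm][:,:2].astype(np.float32))
        print(n,nm,m.sum(),np.round([cx,cy,r,np.median(q[:,2])],4),np.round(np.mean(q[mm],0),4))
    m=(abs(P[:,0]-.577)<.09)&(abs(P[:,1]-.23)<.09)&(P[:,2]>.18)&(P[:,2]<.2)
    q=P[m][:,:2].astype(np.float32); print(n,"head",cv2.minAreaRect(q*1000), np.median(P[m][:,2]))
    y=m&(C[:,2]>150)&(C[:,1]>150)&(C[:,0]<130)
    print(" flap",cv2.minAreaRect(P[y][:,:2].astype(np.float32)*1000),np.median(P[y],0))
    m=(abs(P[:,0]-.577)<.13)&(abs(P[:,1]-.23)<.13)&(P[:,2]>.19)
    print("max z near tower",P[m][:,2].max())
    k=(P[:,0]>.3)&(P[:,0]<.75)&(P[:,1]>-.4)&(P[:,1]<.32)&(P[:,2]>.13)
    print("tall elsewhere",[np.round(x,2) for x in P[k&~((abs(P[:,0]-.577)<.09)&(abs(P[:,1]-.23)<.09))][::40]])
E
```

```text
scene blue 226 [ 0.544  -0.044   0.0174  0.1087] [ 0.5447 -0.0444  0.109 ]
scene pink1 196 [0.5115 0.0307 0.0193 0.1086] [0.5144 0.0323 0.1089]
scene pink2 241 [ 0.5635 -0.1297  0.0183  0.1085] [ 0.5643 -0.1288  0.1088]
scene teal 250 [ 0.6257 -0.0239  0.0171  0.1086] [ 0.627  -0.0242  0.1089]
scene orange 230 [ 0.4716 -0.3078  0.0184  0.1087] [ 0.4722 -0.3075  0.109 ]
scene head ((577.3750610351562, 227.30831909179688), (105.913330078125, 110.46337127685547), 88.75667572021484) 0.18844838479840134
 flap ((578.4404296875, 228.2987060546875), (61.50818634033203, 66.28449249267578), 87.5914077758789) [0.57617309 0.22808251 0.18622117]
max z near tower 0.1969363441254382
tall elsewhere []
top blue 138 [ 0.5426 -0.0416  0.0166  0.1096] [ 0.5423 -0.0415  0.1096]
top pink1 138 [0.5128 0.0353 0.0163 0.11  ] [0.5124 0.0351 0.11  ]
top pink2 137 [ 0.5621 -0.1265  0.0168  0.1098] [ 0.5623 -0.1266  0.1099]
top teal 133 [ 0.6248 -0.021   0.0166  0.1095] [ 0.6247 -0.0209  0.1096]
top orange 148 [ 0.4705 -0.3052  0.017   0.1091] [ 0.4703 -0.3048  0.1091]
top head ((576.5082397460938, 229.97463989257812), (105.50394439697266, 106.41434478759766), 88.94686126708984) 0.18936628057870494
 flap ((577.2967529296875, 230.42303466796875), (55.89610290527344, 55.72662353515625), 89.40789031982422) [0.57698352 0.22993141 0.18729162]
max z near tower 0.20069357318645828
tall elsewhere []
```

Both views agree to about 3 mm: blue bottle at (0.543, −0.043), mouth at (0.577, 0.229), yaw about −1°. I'll move above the bottle first.

>>> jog_arm --moves '[[[8.54,2.64,-2.01,0,0,0,0],[8.54,2.64,-2.01,0,0,0,0],[8.54,2.64,-2.01,0,0,0,0],[8.54,2.64,-2.01,0,0,0,0],[8.54,2.64,-2.01,0,0,0,0],[8.54,2.64,-2.01,0,0,0,0],[8.54,2.64,-2.01,0,0,0,0],[8.54,2.64,-2.01,0,0,0,0],[8.54,2.64,-2.01,0,0,0,0],[8.54,2.64,-2.01,0,0,0,0],[8.54,2.64,-2.01,0,0,0,0],[8.54,2.64,-2.01,0,0,0,0],[8.54,2.64,-2.01,0,0,0,0],[8.54,2.64,-2.01,0,0,0,0],[8.54,2.64,-2.01,0,0,0,0],[8.54,2.64,-2.01,0,0,0,0],[8.54,2.64,-2.01,0,0,0,0],[8.54,2.64,-2.01,0,0,0,0]]]'

```text
time: 1.9
tool_pos: [0.542, -0.0423, 0.2315]
tool_rot: [0.0, 0.978, 0.211, 0.0]
contact_force: [0.2, 0.5, 0.3]
gripper_width: 1.004
grasp_force: 0.0
```

>>> jog_arm --moves '[[[8.54,0,0,0,0,0,-0.115],[8.54,0,0,0,0,0,-0.115],[8.54,0,0,0,0,0,-0.115],[8.54,0,0,0,0,0,-0.115],[8.54,0,0,0,0,0,-0.115],[8.54,0,0,0,0,0,-0.115],[8.54,0,0,0,0,0,0],[8.54,0,0,0,0,0,0]]]'

```text
time: 2.57
tool_pos: [0.5414, -0.0439, 0.2314]
tool_rot: [0.0, 0.849, 0.528, 0.0]
contact_force: [-0.0, -0.0, 1.6]
gripper_width: 0.999
grasp_force: 0.0
```

```bash
cat >> h.py <<'E'
from scipy.spatial.transform import Rotation as Ro
def tool(s): 
    q=s["tool_rot"]; return Ro.from_quat([q[1],q[2],q[3],q[0]])
def shift(s,p): return np.round(100*tool(s).inv().apply(np.array(p)-s["tool_pos"]),2)
E
python3 - <<'E'
from h import *
s=state(); R=tool(s).as_matrix()
print(s["time"],s["tool_pos"],np.round(R,4),np.round(s["joint_pos"],2))
f=grab_frame("wrist"); cv2.imwrite("pics/w1.png",f["color"]); P,C=pts(f)
m=(np.hypot(P[:,0]-.543,P[:,1]+.043)<.035)&(P[:,2]>.1)&(P[:,2]<.125)
q=P[m]; mm=abs(q[:,2]-np.median(q[:,2]))<.003
print(m.sum(),cv2.minEnclosingCircle(q[mm][:,:2].astype(np.float32)),q[mm].mean(0),np.median(C[m],0))
for z in(.17,.078):print(shift(s,[.543,-.043,z]))
E
```

```text
2.5667 [ 0.54141507 -0.04392991  0.23135725] [[ 4.429e-01  8.966e-01  1.000e-04]
 [ 8.966e-01 -4.429e-01 -0.000e+00]
 [ 0.000e+00  1.000e-04 -1.000e+00]] [-0.22 -0.14  1.8   0.    1.48  0.24]
1478 ((0.5466336011886597, -0.04279973730444908), 0.016962699592113495) [ 0.54693621 -0.0423277   0.11080635] [125.  62.  20.]
[0.15 0.1  6.14]
[ 0.15  0.1  15.34]
```

View pics/w1.png

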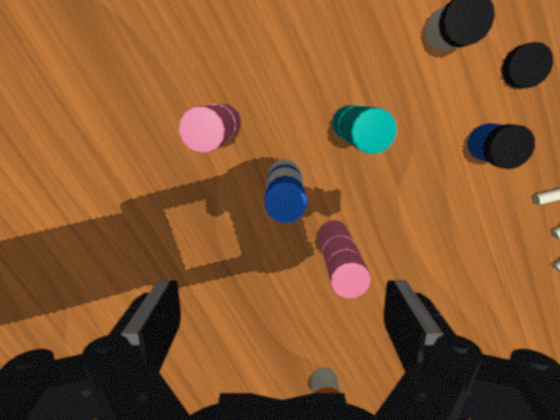

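The wrist view shows the blue cap at (286,200), with clear gaps to the pink and turquoise bottles on both finger sides. I'll descend and close.

>>> jog_arm --moves '[[[8.54,0.2,0.2,1.5,0,0,0],[8.54,0,0,1.5,0,0,0],[8.54,0,0,1.5,0,0,0],[8.54,0,0,1.5,0,0,0],[8.54,0,0,1.5,0,0,0],[8.54,0,0,1.5,0,0,0],[8.54,0,0,1.5,0,0,0],[8.54,0,0,1.5,0,0,0],[8.54,0,0,1.5,0,0,0],[8.54,0,0,1.5,0,0,0],[8.54,0,0,0.6,0,0,0],[8.54,0,0,0,0,0,0],[7,0,0,0,0,0,0],[6,0,0,0,0,0,0],[5.2,0,0,0,0,0,0],[4.6,0,0,0,0,0,0],[4.2,0,0,0,0,0,0],[3.9,0,0,0,0,0,0],[3.7,0,0,0,0,0,0],[3.5,0,0,0,0,0,0]]]'

```text
time: 4.28
tool_pos: [0.5442, -0.0431, 0.0754]
tool_rot: [0.0, 0.849, 0.529, 0.0]
contact_force: [1.2, 0.6, -0.6]
gripper_width: 0.412
grasp_force: 0.1
```

>>> jog_arm --moves '[[[3.0,0,0,0,0,0,0],[2.0,0,0,0,0,0,0],[2.0,0,0,0,0,0,0],[2.0,0,0,0,0,0,0],[2.0,0,0,0,0,0,0]]]'

```text
time: 4.7
tool_pos: [0.5445, -0.0431, 0.0757]
tool_rot: [0.0, 0.849, 0.529, 0.0]
contact_force: [0.6, 0.1, 2.7]
gripper_width: 0.376
grasp_force: 59.8
```

>>> jog_arm --moves '[[[2,0,0,-0.6,0,0,0],[2,0,0,-1.4,0,0,0],[2,0,0,-2,0,0,0],[2,0,0,-2,0,0,0],[2,0,0,-2,0,0,0],[2,0,0,-2,0,0,0],[2,0,0,-2,0,0,0],[2,0,0,-2,0,0,0],[2,0,0,-2,0,0,0],[2,0,0,-2,0,0,0],[2,0,0,-2,0,0,0],[2,0,0,-2,0,0,0],[2,0,0,-1.4,0,0,0],[2,0,0,-0.6,0,0,0],[2,0,0,0,0,0,0]]]'

```text
time: 5.95
tool_pos: [0.5445, -0.0431, 0.3168]
tool_rot: [0.001, 0.849, 0.529, 0.001]
contact_force: [-0.3, -0.3, -1.1]
gripper_width: 0.38
grasp_force: 59.7
```

```bash
python3 - <<'E'
from h import *
s=state(); print(s["time"],s["tool_pos"],s["gripper_width"],s["grasp_force"])
print(shift(s,[.575,.13,.3]),shift(s,[.575,.229,.3]))
f=grab_frame("scene"); P,C=pts(f); t=s["tool_pos"]
# held bottle below the fingers: axis from white/blue pixels
m=(np.hypot(P[:,0]-t[0],P[:,1]-t[1])<.05)&(P[:,2]<t[2]-.005)&(P[:,2]>.16)
q=P[m]; print(m.sum(),"zmin",np.percentile(q[:,2],[1,99]))
for a in np.arange(q[:,2].min(),t[2],.02):
    k=abs(q[:,2]-a-.01)<.01; print(round(a,3),k.sum(),np.round(np.median(q[k],0),4), np.round(np.ptp(q[k][:,1]),3))
cv2.imwrite("pics/s2.png",cv2.resize(f["color"][60:320,150:500],None,fx=2.2,fy=2.2))
E
```

```text
5.95 [ 0.54453667 -0.04308033  0.31680676] 0.3804416661398258 59.67136301100254
[16.88 -4.89  1.68] [25.77 -9.25  1.68]
672 zmin [0.24227629 0.31098623]
0.24 170 [ 0.5575 -0.0471  0.2511] 0.033
0.26 184 [ 0.5577 -0.0472  0.27  ] 0.032
0.28 211 [ 0.5574 -0.0474  0.2903] 0.034
0.3 106 [ 0.5574 -0.0472  0.3059] 0.03
```

View pics/s2.png

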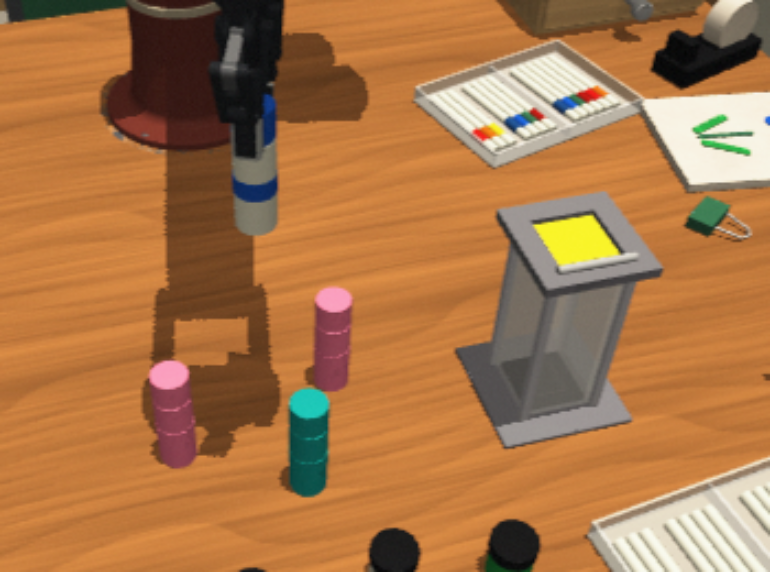

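The bottle is held upright, its underside at about (256,232) in the crop, which puts it 76 mm below the TCP. The three look-alikes are still standing. Next I'll move over the mouth.

>>> jog_arm --moves '[[[2,0.9,-0.33,0,0,0,0],[2,1.5,-0.55,0,0,0,0],[2,2,-0.73,0,0,0,0],[2,2,-0.73,0,0,0,0],[2,2,-0.73,0,0,0,0],[2,2,-0.73,0,0,0,0],[2,2,-0.73,0,0,0,0],[2,2,-0.73,0,0,0,0],[2,2,-0.73,0,0,0,0],[2,2,-0.73,0,0,0,0],[2,2,-0.73,0,0,0,0],[2,2,-0.73,0,0,0,0],[2,1.5,-0.55,0,0,0,0],[2,1.3,-0.5,0,0,0,0],[2,0.5,-0.2,0,0,0,0],[2,0,0,1,0,0,0],[2,0,0,1,0,0,0],[2,0,0,0,0,0,0],[2,0,0,0,0,0,0]]]'

```text
time: 7.58
tool_pos: [0.5719, 0.2282, 0.2932]
tool_rot: [-0.0, 0.849, 0.528, -0.002]
contact_force: [0.1, 0.7, -1.8]
gripper_width: 0.385
grasp_force: 59.7
```

```bash
python3 - <<'E'
from h import *
s=state(); print(s["time"],s["tool_pos"],s["gripper_width"],s["grasp_force"],s["contact_force"])
f=grab_frame("scene"); w=grab_frame("wrist"); t=s["tool_pos"]
P,C=pts(w); m=(abs(P[:,0]-.577)<.09)&(abs(P[:,1]-.23)<.09)&(P[:,2]>.18)&(P[:,2]<.2)
print("wrist head",m.sum(),cv2.minAreaRect(P[m][:,:2].astype(np.float32)*1000),P[m].min(0),P[m].max(0))
y=m&(C[:,2]>130)&(C[:,1]>130)&(C[:,0]<110)
print(" flap",y.sum(),P[y][:,:2].min(0),P[y][:,:2].max(0)) if y.any() else 0
P,C=pts(f); m=(np.hypot(P[:,0]-t[0],P[:,1]-t[1])<.04)&(P[:,2]<t[2]-.01)&(P[:,2]>.205)
print(m.sum(),np.median(P[m],0),P[m].min(0),P[m].max(0)); print(shift(s,[.575,.229,.21]))
a=cv2.resize(f["color"][60:270,300:500],(400,420)); b=w["color"][::1]; b=cv2.resize(b,(400,300)); b=cv2.copyMakeBorder(b,0,120,0,0,0)
cv2.imwrite("pics/s3.png",np.hstack([a,b]))
E
```

```text
7.5833 [0.57191865 0.22818315 0.29321221] 0.3847172040135222 59.68358337879181 [ 0.10119816  0.65454459 -1.75415708]
wrist head 15343 ((580.3018188476562, 228.50039672851562), (104.50546264648438, 106.3348617553711), 88.61962890625) [0.52660196 0.17515451 0.1800539 ] [0.63453522 0.2818806  0.19884914]
 flap 3713 [0.52861767 0.17526346] [0.63198461 0.26705223]
589 [0.58357379 0.21782452 0.25284252] [0.56189239 0.20935009 0.2161061 ] [0.58976075 0.24414239 0.28320348]
[0.23 0.26 8.32]
```

View pics/s3.png

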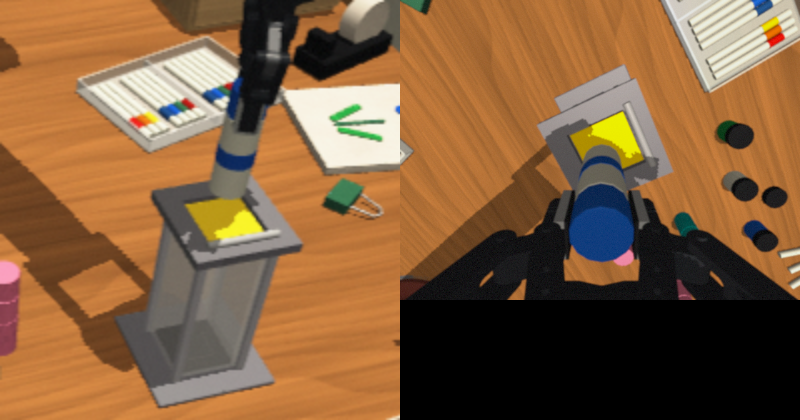

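The bottle stands upright over the flap (bottom at (230,190) in the left crop). Its lean matches the tower's own edges, so that is perspective. It has more than 9 mm of clearance all round, so I'll push it in.

>>> jog_arm --moves '[[[2,0.1,0.2,0.5,0,0,0],[2,0,0,0.6,0,0,0],[2,0,0,0.6,0,0,0],[2,0,0,0.6,0,0,0],[2,0,0,0.6,0,0,0],[2,0,0,0.6,0,0,0],[2,0,0,0.6,0,0,0],[2,0,0,0.6,0,0,0],[2,0,0,0.6,0,0,0],[2,0,0,0.6,0,0,0],[2,0,0,0.6,0,0,0],[2,0,0,0.6,0,0,0],[2,0,0,0.6,0,0,0],[2,0,0,0.6,0,0,0],[2,0,0,0,0,0,0],[2,0,0,0,0,0,0],[2,0,0,0,0,0,0]]]'

```text
time: 9.1
tool_pos: [0.5749, 0.2293, 0.2124]
tool_rot: [-0.0, 0.849, 0.529, -0.0]
contact_force: [0.3, 0.2, -1.2]
gripper_width: 0.383
grasp_force: 59.7
```

```bash
python3 - <<'E'
from h import *
s=state(); print(s["time"],s["tool_pos"],s["gripper_width"],s["grasp_force"],s["contact_force"])
f=grab_frame("scene"); w=grab_frame("wrist")
a=cv2.resize(f["color"][90:300,300:500],(400,420)); b=cv2.resize(w["color"],(400,300)); b=cv2.copyMakeBorder(b,0,120,0,0,0)
cv2.imwrite("pics/s4.png",np.hstack([a,b]))
E
```

```text
9.1 [0.57488498 0.22927339 0.21236695] 0.38281091070541295 59.67905916273594 [ 0.29369346  0.23038371 -1.18779579]
```

View pics/s4.png

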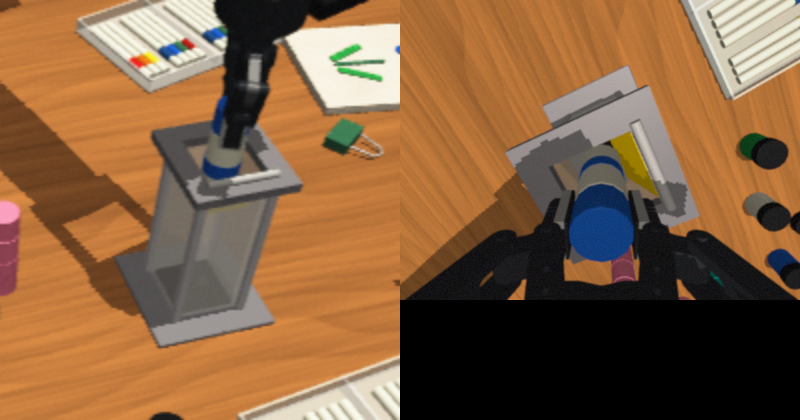

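The bottle is in the mouth at about (220,165) in the left crop, clear of the frame, with the flap open against it. It is 54 mm deep. I'll go a little further, release, then rise.

>>> jog_arm --moves '[[[2,0,0,0.3,0,0,0],[2,0,0,0,0,0,0],[2,0,0,0,0,0,0],[8.54,0,0,0,0,0,0],[8.54,0,0,0,0,0,0],[8.54,0,0,0,0,0,0],[8.54,0,0,0,0,0,0],[8.54,0,0,0,0,0,0],[8.54,0,0,0,0,0,0],[8.54,0,0,0,0,0,0],[8.54,0,0,0,0,0,0],[8.54,0,0,0,0,0,0]]]'

```text
time: 10.2
tool_pos: [0.5748, 0.2293, 0.2093]
tool_rot: [-0.0, 0.849, 0.529, 0.0]
contact_force: [-0.6, 0.4, 0.4]
gripper_width: 1.001
grasp_force: 0.0
```

>>> jog_arm --moves '[[[8.54,0,0,-1,0,0,0],[8.54,0,0,-2,0,0,0],[8.54,0,0,-2,0,0,0],[8.54,0,0,-2,0,0,0],[8.54,0,0,-2,0,0,0],[8.54,0,0,-2,0,0,0],[8.54,0,0,-2,0,0,0],[8.54,0,0,-1,0,0,0],[8.54,0,0,0,0,0,0],[8.54,0,0,0,0,0,0]]]'

```text
time: 11.03
tool_pos: [0.575, 0.2293, 0.3498]
tool_rot: [0.0, 0.849, 0.529, 0.001]
contact_force: [0.1, 0.7, -0.1]
gripper_width: 0.999
grasp_force: 0.0
```

```bash
python3 - <<'E'
from h import *
s=state(); print(s["time"],s["tool_pos"],s["gripper_width"],s["grasp_force"],s["contact_force"])
f=grab_frame("scene"); w=grab_frame("wrist")
a=cv2.resize(f["color"][90:300,300:500],(400,420)); b=cv2.resize(w["color"],(400,300)); b=cv2.copyMakeBorder(b,0,120,0,0,0)
cv2.imwrite("pics/s5.png",np.hstack([a,b]))
P,C=pts(w); y=(abs(P[:,0]-.577)<.03)&(abs(P[:,1]-.229)<.03)&(C[:,2]>130)&(C[:,1]>130)&(C[:,0]<110)
print("flap z",y.sum(),np.percentile(P[y][:,2],[2,50,98]))
E
```

```text
11.0333 [0.57499719 0.22932742 0.34983251] 0.9994167314036272 0.0 [ 0.10079651  0.70385762 -0.07782598]
flap z 2444 [0.18651209 0.1879824  0.18949197]
```

View pics/s5.png

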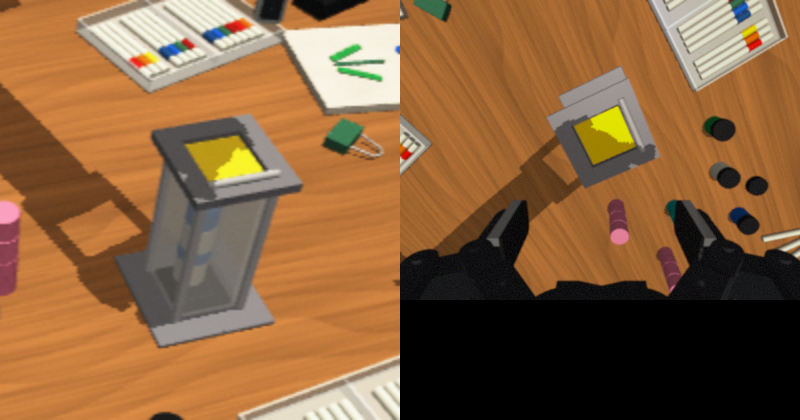

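The blue bottle is at the bottom of the chute, around (195,245) in the left crop. The flap is shut and level: its top measures 188 mm high. The gripper is clear, so I'll hand the job in.

```bash
python3 -c "
from h import *
f=grab_frame('top');P,C=pts(f);m=(np.hypot(P[:,0]-.471,P[:,1]+.306)<.03)&(P[:,2]>.1);print(m.sum(),P[m].mean(0))
print(job_done())"
```

```text
147 [ 0.46990306 -0.30422539  0.10885999]
the job is handed in; nothing more can be done
None
```

The blue-capped bottle is at the bottom of the return tower with the flap shut behind it, the orange-capped bottle is still standing where it was, and the job was handed in at about 11 s of the 34 s allowed.

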